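# Empty the used-battery bowl into the keyed battery box

### The job

Tip the three used batteries out of the bowl into the funnel of the white battery box without spilling any, and stand the empty bowl upright on the worktop again. Then take the black-headed key from its wooden block, work it gently all the way down into the lock on the box (wiggle it a little where the wafers stick, do not force it), turn it a quarter turn clockwise to its stop so that the shutter lets the batteries drop into the bin, and finish while still holding the key turned, because a spring closes the shutter as soon as it is let go. Do not knock over or shift the jars and the salt shaker behind.

Things in the scene. Friction and masses are not known exactly. Their poses are not given: they have to be found in the camera images.
- bowl: Steel bowl, orange patterned outside, loose, 0.28 kg, holds the batteries. Rim 165 mm across, 79 mm high, foot 76 mm across; inner floor 60 mm across, 12 mm up; inside wall straight, 36 degrees from vertical. 20 mm below the rim the wall is about 12 mm thick and leans out 25 degrees; pinch it across the rim. Tilted some 95 degrees it drains. Origin: centre of underside; z up through the mouth.
- battery_a: Used AA battery, 15 mm across (17 mm to the touch), 50 mm long along its y, 23 g; lies in the bowl at the start. Origin: the middle of its length, 7 mm under its axis as drawn at the start.
- battery_b: A second, same battery.
- battery_c: A third, same battery, on top of the other two.
- battery_box: White steel battery box, fixed, 230 (x) by 150 (y) by 120 mm high, small windows in its long sides. Origin: centre of its underside; -x is the end with the lock, nearer the robot; +x the end with the funnel. Nothing stands higher than 123 mm above its foot.
- funnel (a point): Centre of the funnel's mouth, level with the box's top (120 mm up); axes as the box. The mouth is 144 (x) by 142 mm (y); sloping sides lead 42 mm down to a throat of 70 by 96 mm, closed below by the shutter.
- bin (a point): Point on the bin's inner floor under the middle of the box; axes as the box. The bin spans the whole box, from the floor to the shutter 67 mm above it.
- keyhole (a point): Centre of the key slot at the top face of the round brass plug, 121 mm up; axes as the box. At rest the slot runs along x: 12 (x) by 6 (y) mm, 30 deep. Sprung, sticky wafers 6, 12, 18 mm down stick out 4 mm from its +x end: each stops the tip at 10 to 15 N; ease off, wiggle 0.1 rad about z and 1 mm along x, push again. Force jams it. Turns only with the key within 5 mm of home.
- lock (a joint): Turn of the lock plug in rad: 0 at rest, grows clockwise seen from above, to its stop at 1.57 (a quarter turn). A return spring pulls it back with 0.03 N m at rest and 0.08 N m at the stop. The key has play in the slot, so the plug lags the key by up to 0.3 rad.
- shutter (a joint): Shutter under the funnel, m: 0 shut; the plug's crank draws it open, 0.05 m per rad, 0.0785 fully open.
- key: Key, loose, 30 g, upright in the block, blade down. Black head 30 (x) by 9 (y) mm, 5 to 36 mm above the origin; shoulder 15 by 8 mm, 0 to 6 mm above; blade 10 (x) by 4 (y) mm down to 28 mm below, its last 5 mm pointed. Origin: middle of the shoulder's underside; z up, x along blade width. Fits either way round. Home, its origin is at the keyhole point. Pinch the flat faces (along y).
- key_block: Wooden key block, fixed, 74 (x) by 60 (y) by 40 mm high, with two slots 31 mm deep and 11.5 by 5.5 mm, 18 mm either side of its middle along x; the key stands in the -x one. Origin: centre of its underside.
- spice_jar: Spice jar, 45 mm across, 106 mm high, loose; bystander.
- salt: Salt shaker, 44 mm across, 90 mm high, loose; bystander.
- jam: Jam jar, 66 mm across, 100 mm high, loose; bystander.

How it is judged:
On the way, in this order (a step that is already met when the one before it is completed fails the run):
1. the three batteries have been tipped from the bowl into the funnel, the shutter still shut (x of battery_a in the frame of funnel between -0.075 and 0.075 m and y of battery_a in the frame of funnel between -0.075 and 0.075 m and z of battery_a in the frame of funnel between -0.06 and 0.01 m and x of battery_b in the frame of funnel between -0.075 and 0.075 m and y of battery_b in the frame of funnel between -0.075 and 0.075 m and z of battery_b in the frame of funnel between -0.06 and 0.01 m and x of battery_c in the frame of funnel between -0.075 and 0.075 m and y of battery_c in the frame of funnel between -0.075 and 0.075 m and z of battery_c in the frame of funnel between -0.06 and 0.01 m and value of joint lock below 0.2 rad), for 0.2 s.
2. the empty bowl stands upright on the worktop, let go (angle between bowl's own z axis and vertical below 0.12 rad and height (world z) of bowl between -0.008 and 0.008 m and contact force between bowl and the fingers below 0.2 N and linear speed of bowl below 0.05 m/s), for 0.2 s.
3. the key is fully home in the lock, not yet turned (z of key in the frame of keyhole below 0.003 m and horizontal distance between key and keyhole below 0.004 m and angle between key's own z axis and vertical below 0.12 rad and value of joint lock below 0.3 rad), for 0.1 s.
4. the key has turned the plug a quarter turn (z of key in the frame of keyhole below 0.003 m and horizontal distance between key and keyhole below 0.004 m and angle between key's own z axis and vertical below 0.12 rad and value of joint lock above 1.35 rad), for 0.2 s.
At the end, for the whole second after the job is handed in: All batteries in the bin (origins under 55 mm above its floor); bowl upright on the worktop (within 7 degrees), at rest, let go; key fully home (within 3 mm of depth, 4 mm of centre), still gripped (over 2 N) and holding the plug turned at least 1.35 rad, through the last second (all of step 2 and all of step 4 and x of battery_a in the frame of bin between -0.115 and 0.115 m and y of battery_a in the frame of bin between -0.075 and 0.075 m and z of each of battery_a, battery_b, battery_c in the frame of bin below 0.055 m and x of battery_b in the frame of bin between -0.115 and 0.115 m and y of battery_b in the frame of bin between -0.075 and 0.075 m and x of battery_c in the frame of bin between -0.115 and 0.115 m and y of battery_c in the frame of bin between -0.075 and 0.075 m and contact force between key and the fingers above 2 N); the arm keeps its last pose, push and grip.
It fails at once if a bystander jar or shaker is shifted by more than 30 mm or knocked over (distance of any of spice_jar, salt, jam from where it was at the start of the episode above 0.03 m or angle between any of spice_jar, salt, jam's own z axis and vertical above 0.4 rad).
It fails at once if the key is forced: it presses on the box with more than 60 N while not turned (contact force between key and battery_box above 60 N and value of joint lock below 0.2 rad).
It fails at once if a battery falls outside the box onto the worktop or the floor after leaving the bowl ((horizontal distance between battery_a and bowl above 0.12 m and horizontal distance between battery_a and battery_box above 0.15 m) or (horizontal distance between battery_b and bowl above 0.12 m and horizontal distance between battery_b and battery_box above 0.15 m) or (horizontal distance between battery_c and bowl above 0.12 m and horizontal distance between battery_c and battery_box above 0.15 m)).
It also fails if it takes over 72 s, if anything falls off the work surface, if the arm or the gripper's body presses on something with over 40 N, if the wrist force passes 120 N, or if a joint passes its speed limit or range.

### The arm

A 6-joint arm with a two-finger parallel gripper is mounted at the origin on a cart in front of the work surface, level with it; the furniture and walls round the work are solid. World frame = base frame: x ahead of the robot, y to its left, z up, the work surface at z = 0. Lengths are in m, angles in rad, forces in N, time in s.
With the tool pointing down it reaches from about 0.3 to 0.875 m from the base axis. Payload 6.4 kg.
Tool frame: the origin (TCP) lies on the centre line of the jaws, within the pads' length; the fingertips stand finger_overhang ahead of it and the grasp point (between the pads) lies 11 mm behind it (finger_overhang is the distance from the TCP to the fingertips, in m); z points along the fingers, y is the line along which they close (so a half turn about z gives the same grasp; the last joint's range is limited). The gripper opens to 85 mm and grips with 20 to 120 N. Pads are 22 mm wide; open, the fingers measure 114 mm over their backs; the gripper's body (76 mm by 85 mm) begins 54 mm behind the grasp point. The pads swing forward as they close: fully open they stand 13 mm farther back than shut.
Start: joints at [-1.535, 0.181, 1.607, -0, 1.354, -0.206], TCP at [0.138, -0.558, 0.239] pointing down, gripper open.
Joint ranges: [-2.99, 2.99], [-0.89, 2.07], [0.3, 2.58], [-1.14, 4.28], [0, 2.63], [-3.12, 3.12]. Speed limits (rad/s): [2.57, 2.57, 3.01, 3.14, 3.14, 3.14].

### API

Orientations are given as a unit quaternion [w, x, y, z].
In Python, from workcell import sense, get_image, close_job, cut_out, finger_overhang gives the robot as it stands. The module is installed in compiled form; this text tells all that it offers.
- The arm moves only by the shell command python3 -m creep 'ROWS' [FORCE]. ROWS is a JSON object of lists of equal length, an entry for each row: "fingers": the closure, from 0 (fully open) to 1 (shut); "slide": the shift along the tool's x, y, z scaled (see below), a list of three; "delta_rot": the turn, a rotation vector about the tool's x, y, z scaled (see below), a list of three. A call has 1 to 20 rows; each row is the pose to reach, as a shift and turn from the pose commanded when the call began, along the tool's axes at that moment; what a row does not reach only later rows make up. The controller multiplies each number of a shift by 100 mm and each number of a turn by 90 degrees. A row lasts 1/8 s, in which the tool goes at most 62.5 mm and 10.7 degrees, less where a joint would pass 70% of its speed; a pose out of reach is approached as far as the arm can. A call with a number of a shift or a turn outside -1 to 1 is refused whole. A call with a gripper value outside its range is refused whole. The fingers move at their own pace and stop on an object; FORCE is the grip in N (left out, the last holds). Time passes only in rows, so rows that repeat a pose let the fingers close. It gives the time, the measured TCP pose, the force, the opening and the grip force at its end, in the units of the state.
- sense(): the state, without advancing time (a new reading comes with each control period).
- get_image(name): name is "scene" or "top"; returns a dict with "image" (480x640x3 uint8, blue, green, red), "mtx" (3x3 intrinsics, pixels), "R" (3x3) and "t" (3): a world point X has camera coordinates R X + t. Camera axes: x right, y down, z forward; pixel columns grow to the right and rows downward; lengths in m; the calibration is good to about 2 mm. A picture is of the moment at which its call begins. There is no depth.
- close_job(): hands the job in; it is judged then, once.
Trained networks look in the newest picture that a camera, given by its name, has taken for a name from the list of things; names that differ only in an ending like _2 or _b are one class to them, and where a whole thing is asked for, a point or a joint stands for the part that bears it (a point fixed in the world has none). Each returns a list of dicts, best first, with "conf" (0 to 1); they miss things now and then, are a little off and sometimes report something else, mostly with a low value. They report only what shows in the picture. A call takes as long as a camera call.
- cut_out(name, camera): "pixels" (480x640 bool, what is visible of it) and "box" ([left, top, right, bottom] in pixels, round what is visible of it).
The state is a dict: "time_s": time; "q": joint angles; "joint_velocities": joint speeds; "effort": joint torques, N m; "tool_pos": TCP position; "ee_rot": TCP orientation; "wrist_force": force on the tool from outside, world axes, zero at the start; "moment": the same for the moment, N m; "gripper_width": finger opening in m; "grasp_force": force on a finger pad.
Only numpy, scipy, OpenCV 4.12 (cv2) and the standard library are available. Lean on these libraries where they do the work, as an engineer would, in place of code of your own. Each camera call takes 0.05 s, during which the arm holds its last target. There are 200 camera calls.

## Working session

There is one attempt and no reset: what is moved stays moved. The work goes in short steps, Python scripts to look and compute and a shell command to move; the robot and the scene stay as the last step left them, time stands still between calls to the robot, and variables do not carry over. Pictures are saved under pics/ and viewed, at most 10 in all, crops included, and the job is handed in when it is done.

```bash
mkdir -p pics
cat > h.py <<'E'
import numpy as np, cv2
from workcell import *
def cam(n):
    d=get_image(n); return d
def ray(d,u,v):
    R=np.array(d['R']);t=np.array(d['t']);K=np.array(d['mtx'])
    return -R.T@t, R.T@np.linalg.inv(K)@np.array([u,v,1.])
def atz(d,u,v,z):
    c,r=ray(d,u,v); return c+r*(z-c[2])/r[2]
def proj(d,X):
    p=np.array(d['mtx'])@(np.array(d['R'])@np.array(X,float)+np.array(d['t'])); return p[:2]/p[2]
E
python3 - <<'E'
from h import *
print(finger_overhang, sense())
for n in ['scene','top']:
    d=cam(n); cv2.imwrite(f'pics/{n}0.png',d['image']); print(n,ray(d,320,240))
    for k in ['bowl','battery_a','battery_box','funnel','keyhole','key','key_block','spice_jar','salt','jam']:
        try:
            for r in cut_out(k,n)[:2]:
                m=r['pixels']; ys,xs=np.nonzero(m); print(k,round(r['conf'],2),[round(float(x)) for x in r['box']],xs.mean().round(1),ys.mean().round(1),len(xs))
        except Exception as e: print(k,e)
E
```

```text
0.008 {'time_s': 0.0, 'q': array([-1.53530666e+00,  1.81554000e-01,  1.60799460e+00, -3.74006061e-05,
        1.35378781e+00, -2.06286422e-01]), 'joint_velocities': array([-0.00015504, -0.00052581, -0.00036382, -0.00077406,  0.00115524,
        0.00067129]), 'effort': array([ 1.21128007e-03, -4.44870329e+01, -3.51336086e+01, -5.07499681e-05,
        9.08663176e-03, -1.71505246e-05]), 'tool_pos': array([ 0.13766481, -0.55772947,  0.23838333]), 'ee_rot': array([-8.70258880e-04,  9.92701070e-01,  1.20597785e-01,  5.61749236e-05]), 'wrist_force': array([-0.36632992, -0.17193096,  0.32123142]), 'moment': array([-0.00914077,  0.03843533,  0.01486736]), 'grasp_force': 0.0, 'gripper_width': 0.08555125354226484}
scene (array([0.07490159, 0.68617816, 1.10165251]), array([ 0.4202736 , -0.49745364, -0.75889002]))
bowl 0.75 [254, 324, 330, 402] 291.3 358.4 4210
bowl 0.68 [207, 263, 231, 296] 219.7 277.3 449
battery_a 0.44 [280, 368, 305, 378] 293.7 373.3 116
battery_a 0.43 [277, 361, 304, 369] 291.6 366.2 138
battery_box 0.81 [274, 204, 384, 316] 330.8 258.0 8067
funnel 0.55 [276, 203, 390, 320] 
[... 363 characters left out ...]
82
jam 0.97 [272, 191, 299, 226] 285.5 206.6 816
top (array([0.4688266 , 0.01332298, 1.26243864]), array([ 0.11248116, -0.01722243, -0.99374377]))
bowl 0.86 [122, 258, 210, 340] 162.1 300.0 5378
bowl 0.75 [164, 289, 180, 308] 173.3 296.9 108
battery_a 0.54 [159, 288, 178, 311] 167.6 300.1 180
battery_a 0.51 [158, 298, 171, 316] 163.9 304.0 81
battery_box 0.63 [256, 179, 344, 307] 297.7 241.2 10013
funnel 0.92 [254, 178, 338, 310] 297.8 241.2 9766
keyhole 0.94 [254, 183, 341, 309] 297.6 241.6 9985
key_block 0.58 [424, 301, 464, 338] 441.7 317.9 1150
spice_jar 0.95 [133, 150, 168, 184] 152.1 164.9 807
jam 0.92 [312, 127, 345, 169] 327.9 148.3 1137
jam 0.35 [254, 181, 340, 309] 297.8 241.6 9956
```

View pics/scene0.png

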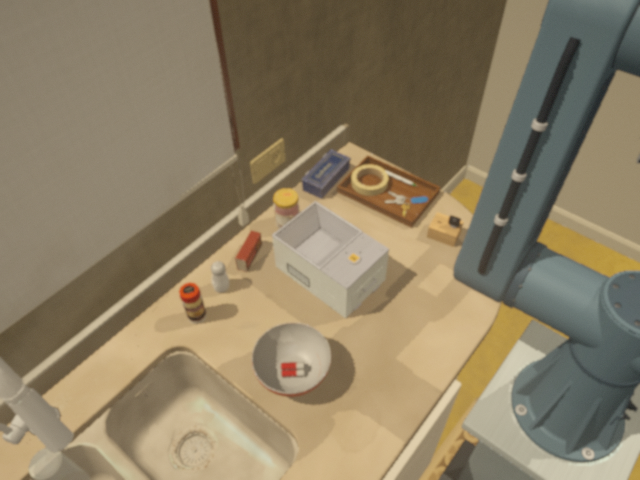

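View pics/top0.png

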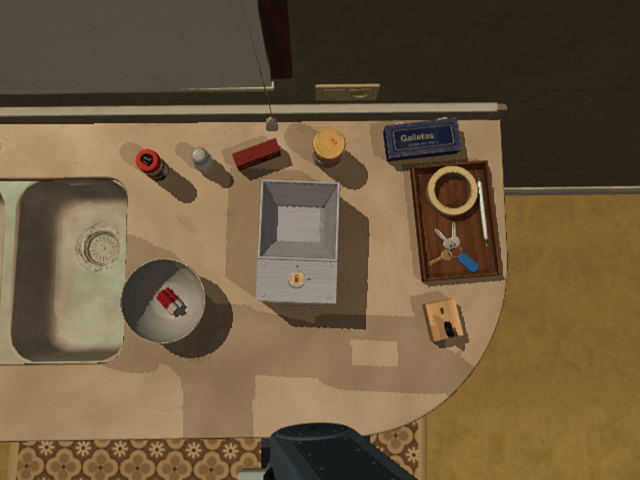

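The top view shows the bowl at about (163,301), the box spanning (258–339, 181–303) with its lock at (297,280), and the key head at (449,328) on the block's right part. Bystanders are at (151,164), (203,160) and (329,147).

Run:
```python
from h import *
d=cam('top'); s=cam('scene'); im=d['image']
def top(n,c='top'): return max(cut_out(n,c),key=lambda r:r['conf'])
b=top('bowl'); cs=max(cv2.findContours(b['pixels'].astype('uint8'),0,1)[0],key=len)
P=np.array([atz(d,*p[0],.079)[:2] for p in cs]); (c,r)=cv2.minEnclosingCircle(P.astype('float32')*1000); print('bowl',c,r, cv2.fitEllipse((P*1000).astype('float32')))
m=b['pixels']; bs=top('bowl','scene'); cs=max(cv2.findContours(bs['pixels'].astype('uint8'),0,1)[0],key=len)
print('bowl proj scene', [proj(s,[c[0]/1000+.0825*np.cos(a),c[1]/1000+.0825*np.sin(a),.079]).round(0).tolist() for a in np.arange(0,6.2,1.57)])
for u,v in [(258,181),(339,181),(338,303),(257,303)]: print('box corner',atz(d,u,v,.12).round(4))
for n in ['battery_box','key_block']:
    r=top(n); k=max(cv2.findContours(r['pixels'].astype('uint8'),0,1)[0],key=len)
    P=np.array([atz(d,*p[0],.12 if n=='battery_box' else .04)[:2] for p in k])*1000
    print(n,cv2.minAreaRect(P.astype('float32')))
print('lock top',atz(d,297,280,.121),'scene',atz(s,354,258,.121))
print('bystanders',atz(d,151,164,.1),atz(d,203,160,.09),atz(d,329,147,.1))
def crop(i,x0,y0,w,h): return cv2.resize(i[y0:y0+h,x0:x0+w],(400,300),interpolation=cv2.INTER_CUBIC)
A=np.vstack([np.hstack([crop(im,415,290,60,45) if 0 else crop(im,410,292,80,60),crop(im,257,262,80,60)]),np.hstack([crop(s['image'],410,195,80,60),crop(s['image'],300,230,80,60)])])
cv2.imwrite('pics/c1.png',A)
```

```text
Traceback (most recent call last):
ValueError: max() iterable argument is empty
```

```bash
cat >> h.py <<'E'
def best(n,c='top'):
    for _ in range(6):
        r=cut_out(n,c)
        if r and r[0]['conf']>.4: return r[0]
    return None
def contour(r): return max(cv2.findContours(r['pixels'].astype('uint8'),0,1)[0],key=len)[:,0]
def crop(i,x0,y0,w,h): return cv2.resize(i[y0:y0+h,x0:x0+w],(400,300),interpolation=cv2.INTER_CUBIC)
E
python3 - <<'E'
from h import *
d=cam('top'); s=cam('scene'); im=d['image']
b=best('bowl')
if b:
    P=np.array([atz(d,*p,.079)[:2] for p in contour(b)])*1000; P=P.astype('float32'); print('bowl',cv2.minEnclosingCircle(P), cv2.fitEllipse(P))
for u,v in [(258,181),(339,181),(338,303),(257,303)]: print('box corner',atz(d,u,v,.12).round(4))
for n in ['battery_box','key_block']:
    r=best(n)
    if r: print(n,cv2.minAreaRect((np.array([atz(d,*p,.12 if n=='battery_box' else .04)[:2] for p in contour(r)])*1000).astype('float32')))
print('lock top',atz(d,297,280,.121),'scene',atz(s,354,258,.121))
print('bystanders',atz(d,151,164,.1),atz(d,203,160,.09),atz(d,329,147,.1))
A=np.vstack([np.hstack([crop(im,410,292,80,60),crop(im,257,262,80,60)]),np.hstack([crop(s['image'],410,195,80,60),crop(s['image'],300,230,80,60)])])
cv2.imwrite('pics/c1.png',A)
E
```

```text
bowl ((490.23126220703125, 297.4749755859375), 82.2789306640625) ((490.412841796875, 297.4320373535156), (161.15013122558594, 162.23239135742188), 164.14723205566406)
box corner [0.7129 0.1105 0.12  ]
box corner [ 0.7113 -0.0444  0.12  ]
box corner [ 0.4797 -0.0384  0.12  ]
box corner [0.4815 0.1123 0.12  ]
battery_box ((593.4478149414062, 36.035762786865234), (151.49061584472656, 243.05996704101562), 87.01380920410156)
key_block ((446.2724609375, -248.69699096679688), (75.32833862304688, 67.2865982055664), 11.657136917114258)
lock top [0.52329601 0.03754588 0.121     ] scene [0.52405506 0.03664666 0.121     ]
bystanders [0.753244   0.32060612 0.1       ] [0.76266981 0.22124954 0.09      ] [ 0.78367314 -0.02694275  0.1       ]
```

View pics/c1.png

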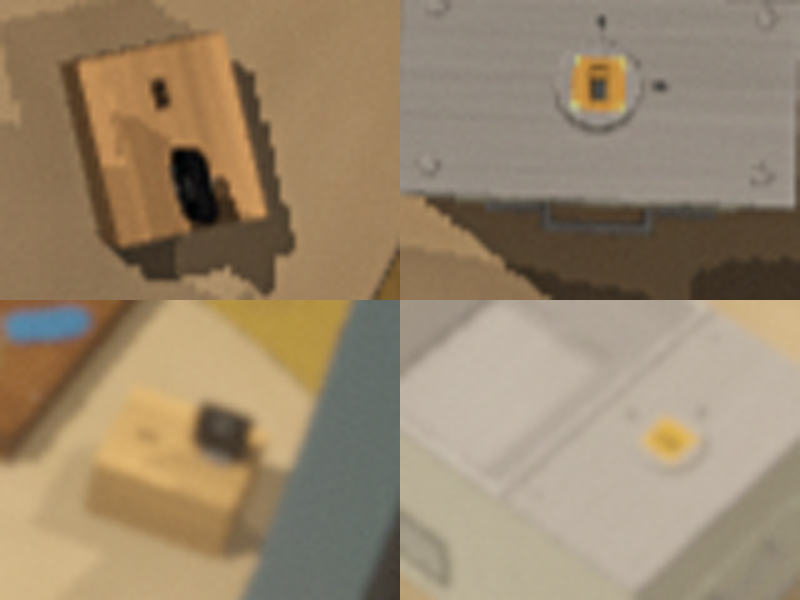

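The crop shows the key head centred at about top pixel (449,329) and the free slot at (442,311). The lock slot is at (296.6,278.5), running along x. I'll move towards the bowl and log states so I can fit the arm kinematics.

```bash
cat > log.py <<'E'
from workcell import sense
import json
s=sense(); open('log.jsonl','a').write(json.dumps({'q':list(s['q']),'p':list(s['tool_pos']),'r':list(s['ee_rot'])})+'\n')
E
python3 log.py
python3 -m creep '{"fingers":[0,0,0],"slide":[[0.97,-0.68,-0.1],[0.97,-0.68,-0.1],[0.97,-0.68,-0.1]],"delta_rot":[[0,0,0],[0,0,0],[0,0,0]]}' 40; python3 log.py
python3 -m creep '{"fingers":[0,0,0],"slide":[[0.97,-0.68,-0.1],[0.97,-0.68,-0.1],[0.97,-0.68,-0.1]],"delta_rot":[[0,0,0],[0,0,0],[0,0,0]]}'; python3 log.py
python3 -m creep '{"fingers":[0,0,0],"slide":[[0.97,-0.68,-0.1],[0.97,-0.68,-0.1],[0.97,-0.68,-0.1]],"delta_rot":[[0,0,0],[0,0,0],[0,0,0]]}'; python3 log.py
python3 -m creep '{"fingers":[0,0,0],"slide":[[0.97,-0.68,-0.1],[0.97,-0.68,-0.1],[0.97,-0.68,-0.1]],"delta_rot":[[0.2,0.2,0],[0.2,0.2,0],[0.2,0.2,0]]}'; python3 log.py
cat > fk.py <<'E'
import numpy as np, json
from scipy.spatial.transform import Rotation as Ro
from scipy.optimize import least_squares
def quat(r): return Ro.from_quat([r[1],r[2],r[3],r[0]])
def fk(q,k):
    a1,d1,L1,a3,L2,T=k; Z=lambda a:Ro.from_euler('z',a);Y=lambda a:Ro.from_euler('y',a)
    A=Z(q[0]); p=A.apply([a1,0,d1]); A=A*Y(q[1]); p=p+A.apply([0,0,L1]); A=A*Y(q[2]); p=p+A.apply([a3,0,L2])
    A=A*Z(q[3])*Y(q[4]); p=p+A.apply([0,0,T]); return p, A*Z(q[5]+np.pi/2)
def load(): return [json.loads(l) for l in open('log.jsonl')]
def fit():
    D=load(); f=lambda k:np.concatenate([fk(d['q'],k)[0]-d['p'] for d in D])
    return least_squares(f,[0,.3,.4,0,.4,.2])
LO=np.array([-2.99,-.89,.3,-1.14,0,-3.12]);HI=np.array([2.99,2.07,2.58,4.28,2.63,3.12])
def ik(p,R,k,q0):
    def f(q):
        pp,RR=fk(q,k); return np.concatenate([(pp-p)*5,(RR.inv()*R).as_rotvec()])
    best=None
    for i in range(12):
        x0=q0 if i==0 else np.clip(q0+np.random.default_rng(i).normal(0,.7,6),LO+.01,HI-.01)
        r=least_squares(f,np.clip(x0,LO+.001,HI-.001),bounds=(LO,HI))
        if best is None or r.cost<best.cost-1e-6: best=r
        if best.cost<1e-8: break
    return best.x,best.cost
E
python3 - <<'E'
from fk import *
r=fit(); print(r.x.round(4),r.cost)
for d in load(): print(np.round(d['q'],3),np.round(d['p'],3),(fk(d['q'],r.x)[1].inv()*quat(d['r'])).magnitude().round(4))
E
```

```text
time_s: 1.88
tool_pos: [0.2178, -0.4667, 0.2498]
ee_rot: [0.0, 0.992, 0.123, 0.0]
wrist_force: [-0.3, -0.9, 0.4]
gripper_width: 0.0856
grasp_force: 0.0
time_s: 2.25
tool_pos: [0.2952, -0.3782, 0.2599]
ee_rot: [0.0, 0.992, 0.123, 0.0]
wrist_force: [0.0, -0.5, 1.1]
gripper_width: 0.0853
grasp_force: 0.0
time_s: 2.62
tool_pos: [0.3728, -0.2896, 0.2697]
ee_rot: [0.0, 0.992, 0.123, 0.0]
wrist_force: [-0.6, -0.2, -0.8]
gripper_width: 0.0853
grasp_force: 0.0
time_s: 3.0
tool_pos: [0.4497, -0.2022, 0.2792]
ee_rot: [-0.174, 0.968, 0.118, 0.137]
wrist_force: [-0.6, -0.5, -0.7]
gripper_width: 0.0856
grasp_force: 0.0
[-0.217  -0.3347  0.2348 -1.052   0.5185  0.5797] 0.028336839165851026Traceback (most recent call last):
  File "<stdin>", line 3, in <module>
AttributeError: 'float' object has no attribute 'round'
```

Run:
```python
from fk import *
r=fit()
for d in load(): print(np.round(d['q'],3),np.round(d['p'],4),round(float((fk(d['q'],r.x)[1].inv()*quat(d['r'])).magnitude()),4), (fk(d['q'],r.x)[1].as_matrix()[:,2].round(3)),quat(d['r']).as_matrix()[:,2].round(3))
```

```text
[-1.535  0.181  1.607 -0.     1.354 -0.206] [ 0.1377 -0.5583  0.2393] 0.0 [-0. -0. -1.] [-0. -0. -1.]
[-1.365e+00  3.600e-02  1.744e+00  1.000e-03  1.361e+00 -4.100e-02] [ 0.2178 -0.4667  0.2498] 0.0 [ 0.001 -0.    -1.   ] [ 0.001 -0.    -1.   ]
[-1.156 -0.056  1.815  0.     1.382  0.168] [ 0.2952 -0.3782  0.2599] 0.0 [ 0.001 -0.001 -1.   ] [ 0.001 -0.001 -1.   ]
[-0.913 -0.083  1.82   0.     1.403  0.412] [ 0.3728 -0.2896  0.2697] 0.0 [ 0.001 -0.001 -1.   ] [ 0.001 -0.001 -1.   ]
[-0.936 -0.01   1.793  0.412  1.542  0.342] [ 0.4497 -0.2022  0.2792] 0.0 [ 0.225  0.37  -0.902] [ 0.225  0.37  -0.902]
```

```bash
python3 - <<'E'
import re
s=open('fk.py').read()
s=s.replace("a1,d1,L1,a3,L2,T=k","a1,d1,L1,a3,L2,T,b1,b2=k").replace("A.apply([a1,0,d1])","A.apply([a1,b1,d1])").replace("A.apply([0,0,T])","A.apply([0,b2,T])").replace("[0,.3,.4,0,.4,.2]","[0,.3,.4,0,.4,.2,.1,0],bounds=([-.2,-.2,.1,-.2,.1,.05,-.3,-.3],[.3,.6,.9,.2,.9,.5,.3,.3])")
open('fk.py','w').write(s)
E
python3 - <<'E'
from fk import *
r=fit(); print(r.x.round(4),r.cost, np.abs(r.fun).max())
E
```

```text
[-0.      0.3134  0.4382  0.0855  0.5145  0.3109  0.1178 -0.    ] 4.198460530738592e-15 4.964682381869423e-08
```

```bash
cat > plan.py <<'E'
from fk import *
K=fit().x
B=np.array([.4904,.2974,0]); F=np.array([.640,.035,.12])
zz=np.array([0,0,1.])
LEAN=np.radians(25); GR,GZ=.0727,.064
def toolpose(o,T,w,s):
    """bowl origin o, tilt T towards w, grip at rim opposite w; s=+-1 flips jaws -> TCP pos, R"""
    w=np.array([*w,0.]); u=np.cos(T)*zz+np.sin(T)*w; e=-np.cos(T)*w+np.sin(T)*zz
    z=-np.cos(LEAN)*u-np.sin(LEAN)*e; y=s*(np.cos(LEAN)*e-np.sin(LEAN)*u); x=np.cross(y,z)
    return o+GR*e+GZ*u+.011*z, Ro.from_matrix(np.c_[x,y,z])
def origin(T,w,lip):
    w=np.array([*w,0.]); u=np.cos(T)*zz+np.sin(T)*w; d=np.cos(T)*w-np.sin(T)*zz
    return lip-.0825*d-.079*u
def lowest(T):  # z of lowest bowl point rel. lip
    return min(0,-.079*np.cos(T)-(.0825-.038)*-np.sin(T))
def rel(p,R,s):
    """shift/turn numbers from state s to pose"""
    R0=quat(s['ee_rot']); return (R0.inv().apply(p-s['tool_pos'])*10).round(3),((R0.inv()*R).as_rotvec()/(np.pi/2)).round(3)
E
python3 - <<'E'
from plan import *
q0=np.array(load()[-1]['q'])
for name,w in {'-y':(0,-1),'-x':(-1,0),'-x-y':(-.7071,-.7071)}.items():
  for s in (1,-1):
    p,R=toolpose(B,0,w,s); q,c=ik(p,R,K,q0); print(name,s,'grasp',p.round(3),q.round(2),'%.1e'%c)
    q=q if c<1e-5 else q0
    for T in (0,30,60,80,100):
        T=np.radians(T); lip=F-.035*np.array([*w,0])+[0,0,.03-lowest(T)]
        p,R=toolpose(origin(T,w,lip),T,w,s); q,c=ik(p,R,K,q); print('   ',round(np.degrees(T)),p.round(3),q.round(2),'%.1e'%c)
E
```

```text
-y 1 grasp [0.49  0.365 0.054] [ 0.62  0.68  1.38 -0.36  1.36 -0.82] 8.8e-19
    0 [0.64  0.221 0.204] [ 0.34  0.57  1.22 -0.41  1.51 -1.17] 3.9e-20
    30 [0.64  0.213 0.25 ] [ 0.1   0.37  1.35  0.09  1.41 -1.48] 1.8e-23
    60 [0.64  0.167 0.269] [-0.2   0.35  1.46  0.6   1.49 -1.87] 1.7e-24
    80 [0.64  0.121 0.294] [-0.39  0.42  1.46  0.87  1.69 -2.05] 5.3e-31
    100 [0.64  0.068 0.303] [-0.52  0.58  1.43  1.09  1.9  -2.16] 8.2e-18
-y -1 grasp [0.49  0.365 0.054] [ 0.62  0.68  1.38 -0.36  1.36  2.32] 2.3e-26
    0 [0.64  0.221 0.204] [ 0.34  0.57  1.22 -0.41  1.51  1.97] 3.9e-20
    30 [0.64  0.213 0.25 ] [0.1  0.37 1.35 0.09 1.41 1.66] 1.6e-23
    60 [0.64  0.167 0.269] [-0.2   0.35  1.46  0.6   1.49  1.27] 1.6e-24
    80 [0.64  0.121 0.294] [-0.39  0.42  1.46  0.87  1.69  1.09] 9.8e-31
    100 [0.64  0.068 0.303] [-0.52  0.58  1.43  1.09  1.9   0.98] 8.5e-18
-x 1 grasp [0.558 0.297 0.054] [0.25 0.78 1.21 0.1  1.57 0.23] 3.1e-22
    0 [0.826 0.035 0.204] [-0.09  1.12  0.3  -0.03  2.08 -0.1 ] 4.6e-03
    30 [0.818 0.035 0.25 ] [-0.11  0.67  0.93  0.01  1.46 -0.11] 7.9e-18
    6
[... 840 characters left out ...]
03  0.59  1.05  0.06  1.44 -0.76] 1.3e-20
    60 [0.733 0.128 0.269] [-0.19  0.27  1.55  0.59  1.03 -1.21] 3.0e-30
    80 [0.701 0.096 0.294] [-0.39  0.16  1.8   1.07  1.03 -1.69] 5.5e-25
    100 [0.664 0.059 0.303] [-0.58  0.19  1.97  1.46  1.26 -2.12] 4.7e-26
-x-y -1 grasp [0.539 0.346 0.054] [ 0.45  0.81  1.16 -0.14  1.59  2.84] 8.5e-26
    0 [0.771 0.166 0.204] [ 0.16  1.03  0.48 -0.27  1.98  2.45] 6.7e-21
    30 [0.766 0.161 0.25 ] [0.03 0.59 1.05 0.06 1.44 2.38] 1.3e-20
    60 [0.733 0.128 0.269] [-0.19  0.27  1.55  0.59  1.03  1.93] 2.2e-31
    80 [0.701 0.096 0.294] [-0.39  0.16  1.8   1.07  1.03  1.45] 5.6e-25
    100 [0.664 0.059 0.303] [-0.58  0.19  1.97  1.46  1.26  1.02] 4.3e-26
```

Run:
```python
from plan import *
from workcell import sense
s=sense(); p,R=toolpose(B,0,(0,-1),1); z=R.as_matrix()[:,2]
a,r=rel(p-.1*z+[0,0,.03],R,s); print('rot',r)
s2=dict(s); q=R.as_quat(); s2['ee_rot']=[q[3],*q[:3]]; print('after rot, slide',rel(p-.1*z,R,s2), (p-.1*z).round(3)); print('via up', rel(np.array([.49,.3,.30]),R,s2))
```

```text
rot [ 0.303 -0.721 -1.722]
after rot, slide (array([-0.407,  6.096, -1.359]), array([0., 0., 0.])) [0.49  0.408 0.145]
via up (array([-0.403,  4.464, -2.311]), array([0., 0., 0.]))
```

```bash
R='[0.152,-0.36,-0.861]'; python3 -m creep '{"fingers":[0,0,0,0,0,0,0,0,0],"slide":[[0,0,0],[0,0,0],[0,0,0],[0,0,0],[0,0,0],[0,0,0],[0,0,0],[0,0,0],[0,0,0]],"delta_rot":[[0.152,-0.36,-0.861],[0.152,-0.36,-0.861],[0.152,-0.36,-0.861],[0.152,-0.36,-0.861],[0.152,-0.36,-0.861],[0.152,-0.36,-0.861],[0.152,-0.36,-0.861],[0.152,-0.36,-0.861],[0.152,-0.36,-0.861]]}' >/dev/null
python3 -m creep '{"fingers":[0,0,0,0,0,0,0,0,0],"slide":[[0,0,0],[0,0,0],[0,0,0],[0,0,0],[0,0,0],[0,0,0],[0,0,0],[0,0,0],[0,0,0]],"delta_rot":[[0.152,-0.36,-0.861],[0.152,-0.36,-0.861],[0.152,-0.36,-0.861],[0.152,-0.36,-0.861],[0.152,-0.36,-0.861],[0.152,-0.36,-0.861],[0.152,-0.36,-0.861],[0.152,-0.36,-0.861],[0.152,-0.36,-0.861]]}'
python3 -m creep '{"fingers":[0.5,0.5],"slide":[[-0.08,0.89,-0.46],[-0.08,0.89,-0.46]],"delta_rot":[[0,0,0],[0,0,0]]}' >/dev/null
python3 -m creep '{"fingers":[0.5,0.5],"slide":[[-0.08,0.89,-0.46],[-0.08,0.89,-0.46]],"delta_rot":[[0,0,0],[0,0,0]]}' >/dev/null
python3 -m creep '{"fingers":[0.5,0.5],"slide":[[-0.08,0.89,-0.46],[-0.08,0.89,-0.46]],"delta_rot":[[0,0,0],[0,0,0]]}' >/dev/null
python3 -m creep '{"fingers":[0.5,0.5],"slide":[[-0.08,0.89,-0.46],[-0.08,0.89,-0.46]],"delta_rot":[[0,0,0],[0,0,0]]}' >/dev/null
python3 -m creep '{"fingers":[0.5,0.5],"slide":[[-0.08,0.89,-0.46],[-0.08,0.89,-0.46]],"delta_rot":[[0,0,0],[0,0,0]]}'
python3 - <<'E'
from plan import *
from workcell import sense
s=sense(); p,R=toolpose(B,0,(0,-1),1); z=R.as_matrix()[:,2]
print('pre',rel(p-.06*z,R,s),'grasp',rel(p,R,s))
E
```

```text
time_s: 5.25
tool_pos: [0.4482, -0.2021, 0.2791]
ee_rot: [-0.002, 0.003, 0.976, -0.217]
wrist_force: [-0.2, -0.6, 0.6]
gripper_width: 0.085
grasp_force: 0.0
time_s: 6.5
tool_pos: [0.4905, 0.301, 0.2983]
ee_rot: [-0.002, 0.003, 0.976, -0.217]
wrist_force: [0.4, 0.3, -0.0]
gripper_width: 0.0426
grasp_force: 0.0
pre (array([-0.   ,  1.618,  1.339]), array([-0.001, -0.004, -0.003])) grasp (array([-0.004,  1.619,  1.939]), array([-0.001, -0.004, -0.003]))
```

```bash
python3 -m creep '{"fingers":[0.5,0.5],"slide":[[0,0.81,0.4],[0,0.81,0.4]],"delta_rot":[[0,0,0],[0,0,0]]}' >/dev/null
python3 -m creep '{"fingers":[0.5,0.5],"slide":[[0,0.81,0.4],[0,0.81,0.4]],"delta_rot":[[0,0,0],[0,0,0]]}' >/dev/null
python3 -m creep '{"fingers":[0.5,0.5],"slide":[[0,0,0.6],[0,0,0.6]],"delta_rot":[[0,0,0],[0,0,0]]}'
python3 - <<'E'
from h import *
d=cam('top');s=cam('scene'); 
cv2.imwrite('pics/g1.png',np.hstack([crop(d['image'],100,240,120,90),crop(s['image'],230,300,120,90)]))
E
```

```text
time_s: 7.25
tool_pos: [0.4866, 0.3827, 0.0976]
ee_rot: [-0.007, 0.002, 0.975, -0.221]
wrist_force: [-0.2, -0.1, -1.3]
gripper_width: 0.0427
grasp_force: 0.0
```

View pics/g1.png

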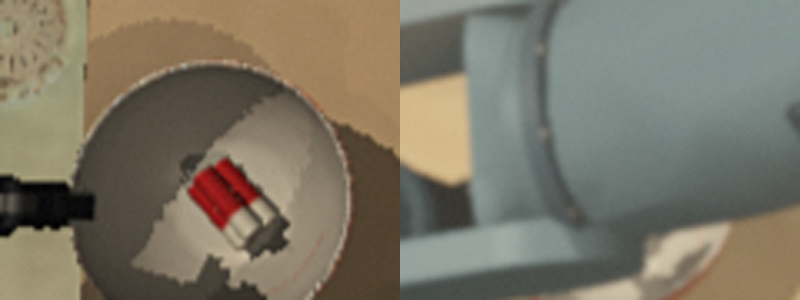

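The fingers are at the bowl's left rim (crop 90,205) and the batteries lie well right of them, so the way in is clear. Descending.

```bash
python3 -m creep '{"fingers":[0.5],"slide":[[0,0,0]],"delta_rot":[[0,0,0]]}'
python3 - <<'E'
from plan import *
from workcell import sense
s=sense(); p,R=toolpose(B,0,(0,-1),1)
print(rel(p,R,s))
E
```

```text
time_s: 7.48
tool_pos: [0.4908, 0.3878, 0.106]
ee_rot: [-0.0, 0.001, 0.976, -0.216]
wrist_force: [0.4, 0.4, 1.2]
gripper_width: 0.043
grasp_force: 0.0
(array([0.003, 0.016, 0.566]), array([ 0.001, -0.001, -0.001]))
```

```bash
python3 -m creep '{"fingers":[0.5,0.5,0.5,0.5,0.5],"slide":[[0,0.02,0.15],[0,0.02,0.3],[0,0.02,0.45],[0,0.02,0.57],[0,0.02,0.57]],"delta_rot":[[0,0,0],[0,0,0],[0,0,0],[0,0,0],[0,0,0]]}' 
python3 -m creep '{"fingers":[0.7,0.8,0.9,1,1,1],"slide":[[0,0,0],[0,0,0],[0,0,0],[0,0,0],[0,0,0],[0,0,0]],"delta_rot":[[0,0,0],[0,0,0],[0,0,0],[0,0,0],[0,0,0],[0,0,0]]}' 60
```

```text
time_s: 8.1
tool_pos: [0.4878, 0.3632, 0.0493]
ee_rot: [-0.003, -0.0, 0.976, -0.218]
wrist_force: [0.3, 0.3, -0.8]
gripper_width: 0.0425
grasp_force: 0.0
time_s: 8.85
tool_pos: [0.4892, 0.3647, 0.0515]
ee_rot: [-0.001, -0.0, 0.976, -0.217]
wrist_force: [1.1, 1.6, 4.2]
gripper_width: 0.0121
grasp_force: 58.2
```

```bash
python3 -m creep '{"fingers":[1,1,1,1,1],"slide":[[0,-0.1,-0.2],[0,-0.21,-0.45],[0,-0.32,-0.68],[0,-0.42,-0.9],[0,-0.42,-0.9]],"delta_rot":[[0,0,0],[0,0,0],[0,0,0],[0,0,0],[0,0,0]]}' 80
python3 -m creep '{"fingers":[1,1,1,1],"slide":[[0,-0.11,-0.23],[0,-0.21,-0.45],[0,-0.32,-0.68],[0,-0.32,-0.68]],"delta_rot":[[0,0,0],[0,0,0],[0,0,0],[0,0,0]]}'
python3 - <<'E'
from plan import *
from workcell import sense
s=sense(); w=(0,-1); dz=.0025
def st(T,h=.03,b=.035):
    T=np.radians(T); return toolpose(origin(T,w,F-b*np.array([*w,0])+[0,0,h-lowest(T)]),T,w,1)
print('T0',rel(*st(0),s))
def asS(p,R): q=R.as_quat(); return dict(tool_pos=p,ee_rot=[q[3],*q[:3]])
S0=asS(*st(0))
for T in (20,40,50,60): print(T,rel(*st(T),S0))
S1=asS(*st(60))
for T in (70,80,90,100,105): print(T,rel(*st(T,.025),S1))
E
cat > snap.py <<'E'
import sys
from h import *
d=cam('top');s=cam('scene')
cv2.imwrite(f'pics/{sys.argv[1]}.png',np.hstack([cv2.resize(d['image'],(400,300)) if len(sys.argv)<3 else crop(d['image'],*map(int,sys.argv[2].split(','))),cv2.resize(s['image'],(400,300)) if len(sys.argv)<3 else crop(s['image'],*map(int,sys.argv[3].split(',')))]))
E
python3 snap.py lift
```

```text
time_s: 9.48
tool_pos: [0.49, 0.3652, 0.1527]
ee_rot: [-0.0, 0.0, 0.976, -0.216]
wrist_force: [0.4, -0.3, -3.4]
gripper_width: 0.0114
grasp_force: 76.8
time_s: 9.98
tool_pos: [0.4899, 0.3647, 0.2263]
ee_rot: [-0.001, 0.0, 0.976, -0.216]
wrist_force: [0.3, 0.3, -4.2]
gripper_width: 0.0112
grasp_force: 76.8
T0 (array([-1.502, -1.213,  0.808]), array([ 0.   , -0.001,  0.   ]))
20 (array([ 0.   , -0.144, -0.297]), array([-0.222,  0.   ,  0.   ]))
40 (array([ 0.   , -0.408, -0.422]), array([-0.444,  0.   ,  0.   ]))
50 (array([ 0.   , -0.576, -0.415]), array([-0.556,  0.   ,  0.   ]))
60 (array([ 0.   , -0.76 , -0.361]), array([-0.667,  0.   ,  0.   ]))
70 (array([ 0.   , -0.128, -0.2  ]), array([-0.111,  0.   ,  0.   ]))
80 (array([ 0.   , -0.263, -0.429]), array([-0.222,  0.   ,  0.   ]))
90 (array([ 0.   , -0.436, -0.631]), array([-0.333,  0.   ,  0.   ]))
100 (array([ 0.   , -0.642, -0.8  ]), array([-0.444,  0.   ,  0.   ]))
105 (array([ 0.   , -0.755, -0.871]), array([-0.5,  0. ,  0. ]))
```

View pics/lift.png

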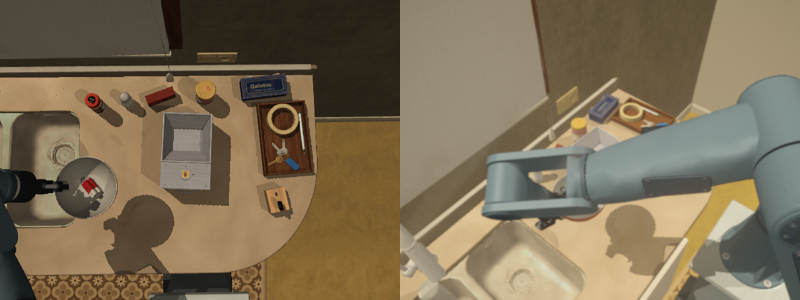

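The bowl is lifted level with the batteries still in it (top half-view 90,187). Next, carry it to the pour position.

```bash
python3 -m creep '{"fingers":[1,1,1,1,1],"slide":[[-0.1,-0.1,0.05],[-0.3,-0.25,0.1],[-0.5,-0.4,0.2],[-0.7,-0.55,0.3],[-0.75,-0.6,0.4]],"delta_rot":[[0,0,0],[0,0,0],[0,0,0],[0,0,0],[0,0,0]]}' >/dev/null
python3 -m creep '{"fingers":[1,1,1,1,1,1],"slide":[[-0.2,-0.2,0.1],[-0.4,-0.3,0.2],[-0.6,-0.5,0.3],[-0.7,-0.58,0.38],[-0.75,-0.61,0.4],[-0.75,-0.61,0.4]],"delta_rot":[[0,0,0],[0,0,0],[0,0,0],[0,0,0],[0,0,0],[0,0,0]]}'
python3 -m creep '{"fingers":[1,1,1,1,1,1,1,1,1,1,1,1,1,1],"slide":[[0,-0.02,-0.07],[0,-0.06,-0.15],[0,-0.1,-0.22],[0,-0.144,-0.297],[0,-0.2,-0.33],[0,-0.27,-0.37],[0,-0.34,-0.4],[0,-0.408,-0.422],[0,-0.49,-0.42],[0,-0.576,-0.415],[0,-0.67,-0.39],[0,-0.72,-0.375],[0,-0.76,-0.361],[0,-0.76,-0.361]],"delta_rot":[[-0.05,0,0],[-0.11,0,0],[-0.165,0,0],[-0.222,0,0],[-0.28,0,0],[-0.335,0,0],[-0.39,0,0],[-0.444,0,0],[-0.5,0,0],[-0.556,0,0],[-0.61,0,0],[-0.64,0,0],[-0.667,0,0],[-0.667,0,0]]}'
python3 - <<'E'
from plan import *
from workcell import sense
s=sense(); w=(0,-1)
def st(T,h=.03,b=.035):
    T=np.radians(T); return toolpose(origin(T,w,F-b*np.array([*w,0])+[0,0,h-lowest(T)]),T,w,1)
for T in (60,80,100): print(T,rel(*st(T,.025),s))
E
python3 snap.py t60
```

```text
time_s: 11.45
tool_pos: [0.639, 0.2209, 0.2031]
ee_rot: [-0.002, -0.0, 0.976, -0.217]
wrist_force: [-0.2, -0.5, -3.0]
gripper_width: 0.0116
grasp_force: 76.9
time_s: 13.2
tool_pos: [0.6388, 0.167, 0.2679]
ee_rot: [-0.003, 0.001, 0.954, 0.3]
wrist_force: [0.3, 0.6, -4.1]
gripper_width: 0.0113
grasp_force: 76.9
60 (array([-0.012, -0.023,  0.033]), array([-0.002, -0.003, -0.002]))
80 (array([-0.011, -0.259, -0.437]), array([-0.224, -0.002, -0.003]))
100 (array([-0.01 , -0.638, -0.807]), array([-0.446, -0.002, -0.003]))
```

View pics/t60.png

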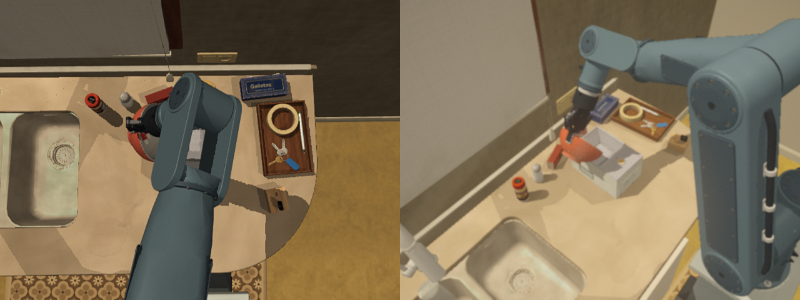

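The bowl is tilted 60° over the box (scene half-view 580,148). Continue slowly to about 103°.

```bash
python3 -m creep '{"fingers":[1,1,1,1,1,1,1,1,1,1,1,1,1,1,1,1,1,1,1,1],"slide":[[0,-0.03,-0.05],[0,-0.06,-0.1],[0,-0.1,-0.15],[0,-0.128,-0.2],[0,-0.16,-0.26],[0,-0.195,-0.315],[0,-0.23,-0.37],[0,-0.263,-0.429],[0,-0.3,-0.48],[0,-0.35,-0.53],[0,-0.39,-0.58],[0,-0.436,-0.631],[0,-0.49,-0.67],[0,-0.54,-0.71],[0,-0.59,-0.755],[0,-0.642,-0.8],[0,-0.7,-0.84],[0,-0.72,-0.85],[0,-0.72,-0.85],[0,-0.72,-0.85]],"delta_rot":[[-0.028,0,0],[-0.055,0,0],[-0.083,0,0],[-0.111,0,0],[-0.139,0,0],[-0.167,0,0],[-0.194,0,0],[-0.222,0,0],[-0.25,0,0],[-0.278,0,0],[-0.306,0,0],[-0.333,0,0],[-0.361,0,0],[-0.389,0,0],[-0.417,0,0],[-0.444,0,0],[-0.472,0,0],[-0.48,0,0],[-0.48,0,0],[-0.48,0,0]]}'
python3 snap.py t103 270,160,120,90 250,190,140,105
```

```text
time_s: 15.8
tool_pos: [0.6395, 0.0596, 0.2972]
ee_rot: [-0.001, 0.001, 0.777, 0.63]
wrist_force: [-0.8, 0.8, -3.8]
gripper_width: 0.0113
grasp_force: 77.6
```

View pics/t103.png

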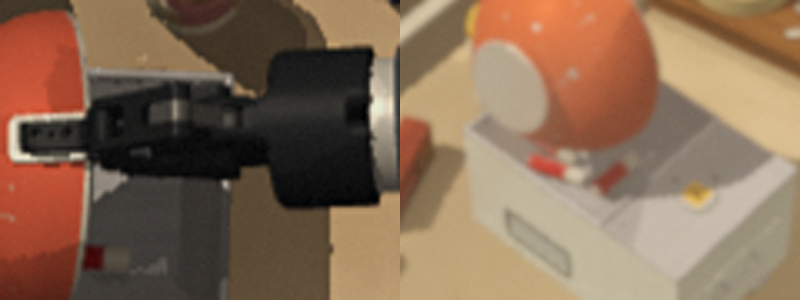

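Two batteries show in the funnel (scene crop 555,165 and 610,175) and perhaps a third. I'll raise the bowl, turn it back upright and check.

Run:
```python
from plan import *
from workcell import sense
s=sense(); p,R=toolpose(B,0,(0,-1),1)
print(rel(np.array(s['tool_pos'])+[0,.06,.06],quat(s['ee_rot']),s)); print('rot',rel(p,R,s)[1])
s2=dict(s); q=R.as_quat(); s2['ee_rot']=[q[3],*q[:3]]; s2['tool_pos']=np.array(s['tool_pos'])+[0,.06,.06]
print('to T0 pose', rel(np.array([.64,.24,.24]),R,s2), 'above place from there', R.inv().apply([.49-.64,.365-.24,.20-.24])*10)
```

```text
(array([0.002, 0.711, 0.464]), array([0., 0., 0.]))
rot [ 1.146e+00 -2.000e-03 -1.000e-03]
to T0 pose (array([-0.005,  1.586,  0.555]), array([0., 0., 0.])) above place from there [ 1.5         1.30193204 -0.16574971]
```

```bash
python3 -m creep '{"fingers":[1,1,1],"slide":[[0,0.35,0.23],[0,0.71,0.46],[0,0.71,0.46]],"delta_rot":[[0,0,0],[0,0,0],[0,0,0]]}'
python3 -m creep '{"fingers":[1,1,1,1,1,1],"slide":[[0,0,0],[0,0,0],[0,0,0],[0,0,0],[0,0,0],[0,0,0]],"delta_rot":[[0.1,0,0],[0.2,0,0],[0.3,0,0],[0.42,0,0],[0.573,0,0],[0.573,0,0]]}' >/dev/null
python3 -m creep '{"fingers":[1,1,1,1,1,1,1],"slide":[[0,0,0],[0,0,0],[0,0,0],[0,0,0],[0,0,0],[0,0,0],[0,0,0]],"delta_rot":[[0.1,0,0],[0.2,0,0],[0.3,0,0],[0.42,0,0],[0.5,0,0],[0.573,0,0],[0.573,0,0]]}'
python3 -m creep '{"fingers":[1,1,1],"slide":[[0.25,0.48,0.07],[0.5,0.96,0.13],[0.5,0.96,0.13]],"delta_rot":[[0,0,0],[0,0,0],[0,0,0]]}' >/dev/null
python3 -m creep '{"fingers":[1,1,1],"slide":[[0.25,0.48,0.07],[0.5,0.96,0.13],[0.5,0.96,0.13]],"delta_rot":[[0,0,0],[0,0,0],[0,0,0]]}' >/dev/null
python3 -m creep '{"fingers":[1,1,1,1],"slide":[[0.25,0.48,0.07],[0.5,0.96,0.13],[0.5,0.96,0.13],[0.5,0.96,0.13]],"delta_rot":[[0,0,0],[0,0,0],[0,0,0],[0,0,0]]}'
python3 snap.py back 240,170,120,150 110,190,320,240
python3 - <<'E'
from plan import *
from workcell import sense
s=sense(); p,R=toolpose(B,0,(0,-1),1); p[2]=.0545; print(rel(p,R,s))
E
```

```text
time_s: 16.27
tool_pos: [0.6395, 0.1211, 0.3601]
ee_rot: [-0.0, -0.002, 0.777, 0.63]
wrist_force: [0.5, -0.4, -3.5]
gripper_width: 0.0114
grasp_force: 77.7
time_s: 17.9
tool_pos: [0.6389, 0.1208, 0.3541]
ee_rot: [-0.004, -0.002, 0.976, -0.216]
wrist_force: [-0.0, 0.1, -3.7]
gripper_width: 0.0112
grasp_force: 77.5
time_s: 19.15
tool_pos: [0.4909, 0.3626, 0.2015]
ee_rot: [-0.001, 0.001, 0.976, -0.216]
wrist_force: [0.2, -0.7, -2.1]
gripper_width: 0.0116
grasp_force: 77.6
(array([0.005, 0.648, 1.325]), array([ 0.001, -0.002, -0.001]))
```

View pics/back.png

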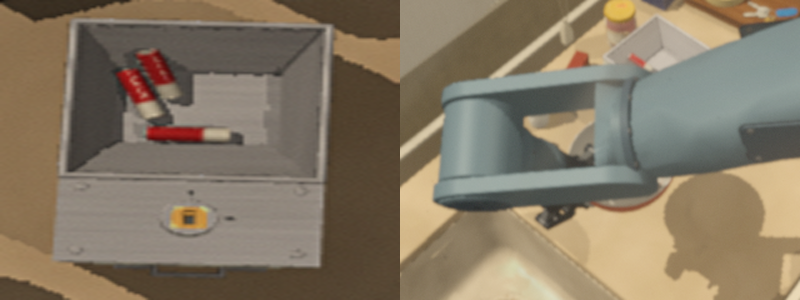

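All three batteries are in the funnel (top crop 140,92; 158,75; 190,133). Set the bowl down.

```bash
python3 -m creep '{"fingers":[1,1,1,1],"slide":[[0,0.2,0.4],[0,0.4,0.8],[0,0.45,0.93],[0,0.45,0.93]],"delta_rot":[[0,0,0],[0,0,0],[0,0,0],[0,0,0]]}'
python3 -m creep '{"fingers":[1,1,1,1,1],"slide":[[0,0.05,0.1],[0,0.1,0.2],[0,0.14,0.29],[0,0.18,0.36],[0,0.19,0.39]],"delta_rot":[[0,0,0],[0,0,0],[0,0,0],[0,0,0],[0,0,0]]}'
python3 -m creep '{"fingers":[1,1],"slide":[[0,0.005,0.01],[0,0.01,0.02]],"delta_rot":[[0,0,0],[0,0,0]]}'
```

```text
time_s: 19.75
tool_pos: [0.4894, 0.3642, 0.0974]
ee_rot: [-0.002, 0.0, 0.976, -0.217]
wrist_force: [0.6, -0.2, -2.3]
gripper_width: 0.0113
grasp_force: 77.6
time_s: 20.38
tool_pos: [0.4882, 0.3657, 0.0529]
ee_rot: [-0.002, -0.0, 0.976, -0.217]
wrist_force: [0.1, -0.3, -2.2]
gripper_width: 0.0114
grasp_force: 77.6
time_s: 20.62
tool_pos: [0.4888, 0.3661, 0.052]
ee_rot: [-0.002, -0.0, 0.976, -0.216]
wrist_force: [-1.3, 0.5, 1.9]
gripper_width: 0.011
grasp_force: 78.1
```

```bash
python3 -m creep '{"fingers":[0.9,0.8,0.6,0.5,0.5],"slide":[[0,0,0],[0,0,0],[0,0,0],[0,0,0],[0,0,0]],"delta_rot":[[0,0,0],[0,0,0],[0,0,0],[0,0,0],[0,0,0]]}'
python3 -m creep '{"fingers":[0.5,0.5,0.5,0.5],"slide":[[0,0,-0.2],[0,0,-0.5],[0,0,-1],[0,0,-1]],"delta_rot":[[0,0,0],[0,0,0],[0,0,0],[0,0,0]]}'
python3 - <<'E'
from plan import *
from h import *
d=cam('top'); b=best('bowl')
if b:
    P=(np.array([atz(d,*p,.079)[:2] for p in contour(b)])*1000).astype('float32'); print(cv2.minEnclosingCircle(P),b['conf'])
# block/key geometry from top crop pixels (crop/5+off-0.4)
px=lambda x,y,ox,oy:(ox+(x+.5)/5-.5,oy+(y+.5)/5-.5)
C=np.array([atz(d,*px(*c,410,292),.04)[:2] for c in [(78,62),(222,34),(267,217),(118,247)]]); c=C.mean(0)
xa=((C[0]+C[1])-(C[2]+C[3]))/2; ya=((C[0]+C[3])-(C[1]+C[2]))/2
print('block',C.round(4),c.round(4),np.linalg.norm(xa),np.linalg.norm(ya),'yaw',np.arctan2(xa[1],xa[0]),np.arctan2(-ya[0],ya[1]))
fs=atz(d,*px(160,94,410,292),.04)[:2]; kh=atz(d,*px(195,186,410,292),.076)[:2]; print('free slot',fs,'key head',kh,'kh@.06',atz(d,*px(195,186,410,292),.06)[:2], 'yaw slot-key',np.arctan2(*(fs-kh)[::-1]), np.linalg.norm(fs-kh))
print('lock',atz(d,*px(199,84,257,262),.121))
E
```

```text
time_s: 21.25
tool_pos: [0.4887, 0.3659, 0.0516]
ee_rot: [-0.002, -0.0, 0.976, -0.216]
wrist_force: [-1.0, 0.4, -0.3]
gripper_width: 0.0423
grasp_force: 0.0
time_s: 21.75
tool_pos: [0.4914, 0.412, 0.1486]
ee_rot: [0.002, -0.0, 0.977, -0.213]
wrist_force: [0.4, -0.0, 0.1]
gripper_width: 0.0426
grasp_force: 0.0
((488.55438232421875, 299.5874938964844), 82.3486557006836) 0.77
block [[ 0.4764 -0.2159]
 [ 0.4867 -0.2739]
 [ 0.4145 -0.2887]
 [ 0.4035 -0.2292]] [ 0.4453 -0.2519] 0.07387484789820543 0.05975460032743158 yaw 0.19064494921129418 0.17955468926939272
free slot [ 0.4633118  -0.24819579] key head [ 0.42820786 -0.25259122] kh@.06 [ 0.42766008 -0.25617727] yaw slot-key 0.12456350104197234 0.03537805801014389
lock [0.52629346 0.0386422  0.121     ]
```

```bash
python3 -m creep '{"fingers":[0.6,0.6,0.6],"slide":[[0,-0.42,-0.9],[0,-0.42,-0.9],[0,-0.42,-0.9]],"delta_rot":[[0,0,0],[0,0,0],[0,0,0]]}'
cat >> plan.py <<'E'
def down(p,yaw,s):
    x=np.array([np.cos(yaw),np.sin(yaw),0]); z=-zz; return rel(np.array(p),Ro.from_matrix(np.c_[x,np.cross(z,x),z]),s)
def after(s,yaw):
    x=np.array([np.cos(yaw),np.sin(yaw),0]); z=-zz; q=Ro.from_matrix(np.c_[x,np.cross(z,x),z]).as_quat(); s=dict(s); s['ee_rot']=[q[3],*q[:3]]; return s
E
python3 - <<'E'
from plan import *
from workcell import sense
s=sense(); y=np.pi+.187
print(down([.4276,-.2556,.2],y,s)[1], down([.4276,-.2556,.2],y,after(s,y)))
E
```

```text
time_s: 22.22
tool_pos: [0.4905, 0.4087, 0.2448]
ee_rot: [0.0, 0.0, 0.977, -0.215]
wrist_force: [-0.3, 0.2, -0.1]
gripper_width: 0.0341
grasp_force: 0.0
[-0.275 -0.026 -0.118] (array([ 1.853, -6.41 ,  0.448]), array([0., 0., 0.]))
```

```bash
python3 -m creep '{"fingers":[0.6,0.6,0.6,0.6],"slide":[[0,0,0],[0,0,0],[0,0,0],[0,0,0]],"delta_rot":[[-0.275,-0.026,-0.118],[-0.275,-0.026,-0.118],[-0.275,-0.026,-0.118],[-0.275,-0.026,-0.118]]}' >/dev/null
python3 -m creep '{"fingers":[0.6,0.6],"slide":[[0.265,-0.916,0],[0.265,-0.916,0]],"delta_rot":[[0,0,0],[0,0,0]]}' >/dev/null
python3 -m creep '{"fingers":[0.6,0.6],"slide":[[0.265,-0.916,0],[0.265,-0.916,0]],"delta_rot":[[0,0,0],[0,0,0]]}' >/dev/null
python3 -m creep '{"fingers":[0.6,0.6],"slide":[[0.265,-0.916,0],[0.265,-0.916,0]],"delta_rot":[[0,0,0],[0,0,0]]}' >/dev/null
python3 -m creep '{"fingers":[0.6,0.6],"slide":[[0.265,-0.916,0],[0.265,-0.916,0]],"delta_rot":[[0,0,0],[0,0,0]]}' >/dev/null
python3 -m creep '{"fingers":[0.6,0.6],"slide":[[0.265,-0.916,0],[0.265,-0.916,0]],"delta_rot":[[0,0,0],[0,0,0]]}' >/dev/null
python3 -m creep '{"fingers":[0.6,0.6],"slide":[[0.265,-0.916,0],[0.265,-0.916,0]],"delta_rot":[[0,0,0],[0,0,0]]}' >/dev/null
python3 -m creep '{"fingers":[0.6,0.6,0.6,0.6,0.6],"slide":[[0.265,-0.916,0],[0.265,-0.916,0.4],[0.265,-0.916,0.8],[0.265,-0.916,0.8],[0.265,-0.916,0.8]],"delta_rot":[[0,0,0],[0,0,0],[0,0,0],[0,0,0],[0,0,0]]}'
python3 - <<'E'
from plan import *
from workcell import sense
s=sense(); print(down([.4276,-.2556,.056],np.pi+.187,s))
E
```

```text
time_s: 24.85
tool_pos: [0.4272, -0.2564, 0.1644]
ee_rot: [-0.002, -0.094, 0.996, -0.001]
wrist_force: [-1.0, -0.4, 0.2]
gripper_width: 0.0336
grasp_force: 0.0
(array([-0.011,  0.01 ,  1.084]), array([-0.001, -0.003,  0.001]))
```

```bash
python3 -m creep '{"fingers":[0.6,0.6,0.6,0.6],"slide":[[-0.01,0.01,0.3],[-0.01,0.01,0.6],[-0.01,0.01,0.8],[-0.01,0.01,0.8]],"delta_rot":[[0,0,0],[0,0,0],[0,0,0],[0,0,0]]}' >/dev/null
python3 -m creep '{"fingers":[0.6,0.6,0.6,0.6],"slide":[[0,0,0.1],[0,0,0.2],[0,0,0.28],[0,0,0.28]],"delta_rot":[[0,0,0],[0,0,0],[0,0,0],[0,0,0]]}'
python3 -m creep '{"fingers":[0.7,0.75,0.8,0.85,0.9,1,1,1],"slide":[[0,0,0],[0,0,0],[0,0,0],[0,0,0],[0,0,0],[0,0,0],[0,0,0],[0,0,0]],"delta_rot":[[0,0,0],[0,0,0],[0,0,0],[0,0,0],[0,0,0],[0,0,0],[0,0,0],[0,0,0]]}' 30
```

```text
time_s: 25.85
tool_pos: [0.4265, -0.2554, 0.055]
ee_rot: [-0.003, -0.094, 0.996, -0.001]
wrist_force: [0.2, 0.0, -0.4]
gripper_width: 0.0343
grasp_force: 0.0
time_s: 26.85
tool_pos: [0.4274, -0.2567, 0.0561]
ee_rot: [-0.002, -0.094, 0.996, -0.002]
wrist_force: [1.0, -5.5, -1.8]
gripper_width: 0.0083
grasp_force: 30.6
```

```bash
python3 -m creep '{"fingers":[1,1,1,1,1,1,1],"slide":[[0,0,-0.05],[0,0,-0.15],[0,0,-0.3],[0,0,-0.5],[0,0,-0.7],[0,0,-1],[0,0,-1]],"delta_rot":[[0,0,0],[0,0,0],[0,0,0],[0,0,0],[0,0,0],[0,0,0],[0,0,0]]}' 60
python3 -m creep '{"fingers":[1,1,1],"slide":[[0,0,-0.5],[0,0,-0.5],[0,0,-0.5]],"delta_rot":[[0,0,0],[0,0,0],[0,0,0]]}'
python3 - <<'E'
from plan import *
from workcell import sense
s=sense(); y=np.pi-.013; t=[.5255,.0378,.195]; print(down(t,y,s), down(t,y,after(s,y)))
E
```

```text
time_s: 27.72
tool_pos: [0.4284, -0.2558, 0.1578]
ee_rot: [-0.001, -0.094, 0.996, -0.002]
wrist_force: [-0.4, 0.1, -0.3]
gripper_width: 0.0079
grasp_force: 63.2
time_s: 28.1
tool_pos: [0.427, -0.2545, 0.2045]
ee_rot: [-0.003, -0.094, 0.996, -0.0]
wrist_force: [-0.1, 0.0, -0.8]
gripper_width: 0.0078
grasp_force: 63.3
(array([-1.514,  2.688,  0.086]), array([-0.   , -0.003,  0.128])) (array([-0.947,  2.936,  0.095]), array([0., 0., 0.]))
```

```bash
python3 -m creep '{"fingers":[1,1,1],"slide":[[-0.505,0.896,0],[-0.505,0.896,0],[-0.505,0.896,0]],"delta_rot":[[0,0,0],[0,0,0],[0,0,0]]}' >/dev/null
python3 -m creep '{"fingers":[1,1,1],"slide":[[-0.505,0.896,0],[-0.505,0.896,0],[-0.505,0.896,0]],"delta_rot":[[0,0,0],[0,0,0],[0,0,0]]}' >/dev/null
python3 -m creep '{"fingers":[1,1,1,1,1,1],"slide":[[-0.505,0.896,0],[-0.505,0.896,0.1],[-0.505,0.896,0.1],[-0.505,0.896,0.1],[-0.505,0.896,0.1],[-0.505,0.896,0.1]],"delta_rot":[[0,0,0.05],[0,0,0.128],[0,0,0.128],[0,0,0.128],[0,0,0.128],[0,0,0.128]]}'
python3 - <<'E'
from plan import *
from h import *
s=sense(); print(down([.5255,.0378,.185],np.pi-.013,s)); p=np.array(s['tool_pos'])
im={}
for n in ['top','scene']:
    d=cam(n); im[n]=d['image']; print(n,'lock',proj(d,[.5255,.0378,.121]),'tip',proj(d,p-[0,0,.044]),'org',proj(d,p-[0,0,.016]),'tcp',proj(d,p))
    for k in ['key','keyhole']:
        for r in cut_out(k,n)[:2]: print(k,r['conf'],r['box'])
    u,v=proj(d,[.5255,.0378,.14]).astype(int); im[n]=crop(d['image'],u-32,v-24,64,48)
cv2.imwrite('pics/k1.png',np.hstack([im['top'],im['scene']]))
E
```

```text
time_s: 29.6
tool_pos: [0.5262, 0.0358, 0.1947]
ee_rot: [-0.002, 0.007, 1.0, -0.002]
wrist_force: [0.2, -0.5, -0.4]
gripper_width: 0.0076
grasp_force: 63.2
(array([0.007, 0.02 , 0.097]), array([-0.002, -0.002, -0.001]))
top lock [296.8540745  278.81989615] tip [297.57117792 277.63026295] org [297.24483325 276.81926708] tcp [297.0507195  276.33687694]
key 0.57 [118.4, 260.3, 206.0, 343.4]
key 0.52 [281.2, 192.3, 294.7, 219.1]
keyhole 0.85 [254.2, 181.2, 337.9, 309.6]
scene lock [353.18136987 257.99746507] tip [353.91692865 248.95108425] org [354.35625847 240.76016652] tcp [354.61429328 235.94933463]
key 0.64 [350.2, 233.6, 360.5, 248.4]
keyhole 0.87 [276.4, 203.8, 389.1, 313.6]
```

View pics/k1.png

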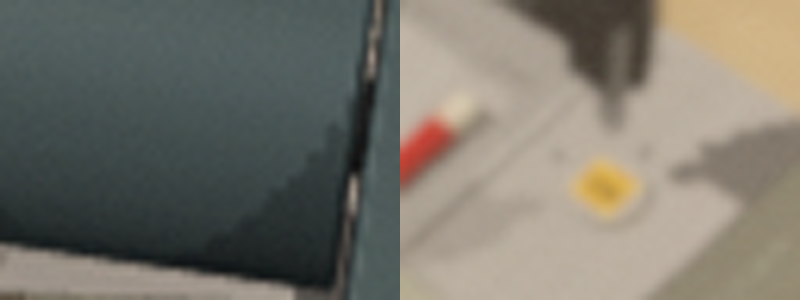

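The scene crop shows the blade tip at about (614,125), above the yellow plug at (605,187), which is roughly in line. I'll refine the lock position numerically.

Run:
```python
from plan import *
from h import *
from scipy.optimize import least_squares
D={n:cam(n) for n in ('top','scene')}
def yel(im,c,r=9):
    u,v=c; w=cv2.cvtColor(im[v-r:v+r+1,u-r:u+r+1],cv2.COLOR_BGR2HSV).astype(float)
    m=(w[...,1]>90)&(w[...,0]>10)&(w[...,0]<32); a=np.ones((2*r+1,2*r+1),'uint8'); m2=cv2.morphologyEx(m.astype('uint8'),cv2.MORPH_CLOSE,np.ones((5,5)))
    y,x=np.nonzero(m2); return np.array([u-r+x.mean(),v-r+y.mean()]),len(x)
t=yel(cv2.imread('pics/top0.png'),(297,279)); s0=yel(cv2.imread('pics/scene0.png'),(353,258)); s1=yel(D['scene']['image'],(353,258)); print(t,s0,s1)
for z in (.121,): print('top',atz(D['top'],*t[0],z),'scene',atz(D['scene'],*s0[0],z))
g=cv2.cvtColor(D['scene']['image'],cv2.COLOR_BGR2GRAY)
print(g[238:256,344:366])
p=np.array(sense()['tool_pos']); print(p)
for o in ([0,0,0],[.01,0,0],[0,.01,0],[0,0,.01]): print(o,proj(D['scene'],p-[0,0,.044]+np.array(o)))
```

```text
(array([296.24778761, 278.07079646]), 113) (array([353.47272727, 257.56363636]), 55) (array([353.39285714, 257.58928571]), 56)
top [0.52691109 0.03892163 0.121     ] scene [0.52574725 0.03638416 0.121     ]
[[161 161 151 128  95  75  68  64  66  71  88  97  96  88  70  78 108 143
  166 171 175 176]
 [164 162 156 139 115  92  74  68  67  71  87  96  95  83  69  83 119 152
  169 175 177 177]
 [163 163 161 154 141 124 102  84  73  75  87  97  94  84  74  92 128 158
  173 176 177 176]
 [165 164 164 163 161 151 134 110  92  87  92  98  97  93  90 108 140 162
  173 177 177 178]
 [164 165 168 168 169 164 152 138 121 105 101 106 109 116 126 137 156 170
  174 177 176 177]
 [166 169 169 169 168 165 164 157 142 123 110 112 122 140 152 163 169 172
  176 177 177 177]
 [170 170 170 167 166 168 170 166 148 130 117 120 137 155 167 173 176 177
  176 176 176 176]
 [174 172 166 165 170 173 174 166 151 131 125 127 140 160 170 176 177 177
  176 177 177 176]
 [173 168 165 168 174 176 174 167 152 135 129 132 144 161 172 175 175 175
  176 176 176 176]
 [168 166 169 173 175 176 174 169 158 145 135 138 148 16
[... 277 characters left out ...]
174 174 174 173 174
  175 176 178 178]
 [174 172 171 175 176 176 178 176 176 177 177 176 175 175 174 169 167 171
  176 179 177 179]
 [173 165 164 170 174 177 177 179 179 180 178 178 178 176 173 165 161 169
  176 178 177 177]
 [174 167 165 169 175 178 179 180 183 184 182 180 180 178 174 168 167 171
  175 176 173 168]
 [176 174 173 174 177 178 181 182 183 183 183 182 183 181 178 173 173 175
  175 170 161 151]
 [176 176 176 179 180 181 181 180 178 178 180 181 182 183 181 179 176 177
  173 163 147 134]]
[0.52615017 0.03694908 0.19450019]
[0, 0, 0] [353.62120578 249.30186823]
[0.01, 0, 0] [350.0400067  247.13735904]
[0, 0.01, 0] [350.88932465 252.0134157 ]
[0, 0, 0.01] [353.77458292 246.4102968 ]
```

```bash
python3 -m creep '{"fingers":[1,1],"slide":[[0,0,0.2],[0,0,0.2]],"delta_rot":[[0,0,0],[0,0,0]]}'
python3 - <<'E'
from plan import *
from h import *
S=[]
for i in range(4): cam('scene'); S.append(sense()); print(np.round(S[-1]['tool_pos'],4), S[-1]['wrist_force'].round(1))
s=S[-1]; s['tool_pos']=np.mean([x['tool_pos'] for x in S],0); print(s['tool_pos'],down([.5269,.0375,.170],np.pi-.013,s))
E
```

```text
time_s: 30.25
tool_pos: [0.5249, 0.0371, 0.1731]
ee_rot: [-0.004, 0.007, 1.0, -0.001]
wrist_force: [0.0, -0.1, -0.5]
gripper_width: 0.0079
grasp_force: 63.2
[0.5255 0.0371 0.174 ] [0.5 0.  0.1]
[0.5261 0.037  0.1746] [ 0.1 -0.2 -0. ]
[0.5264 0.0369 0.1751] [ 0.3 -0.9 -0.6]
[0.5265 0.0369 0.1752] [ 0.2 -0.1 -0.4]
[0.52613672 0.03695834 0.17473628] (array([-0.008,  0.006,  0.047]), array([-0.002, -0.002, -0.   ]))
```

```bash
python3 -m creep '{"fingers":[1,1,1,1],"slide":[[-0.004,0.006,0.03],[-0.004,0.006,0.06],[-0.004,0.006,0.08],[-0.004,0.006,0.08]],"delta_rot":[[0,0,0],[0,0,0],[0,0,0],[0,0,0]]}' | sed -n '2p;4p'
python3 -m creep '{"fingers":[1,1],"slide":[[0,0,0.015],[0,0,0.02]],"delta_rot":[[0,0,0],[0,0,0]]}'| sed -n '2p;4p'
python3 -m creep '{"fingers":[1,1],"slide":[[0,0,0.015],[0,0,0.02]],"delta_rot":[[0,0,0],[0,0,0]]}'| sed -n '2p;4p'
python3 -m creep '{"fingers":[1,1],"slide":[[0,0,0.01],[0,0,0.01]],"delta_rot":[[0,0,0],[0,0,0]]}'| sed -n '2p;4p'
```

```text
tool_pos: [0.5263, 0.0375, 0.1662]
wrist_force: [-0.1, -0.3, -0.4]
tool_pos: [0.5264, 0.0374, 0.1644]
wrist_force: [-0.0, -0.3, -0.3]
tool_pos: [0.5264, 0.0375, 0.1623]
wrist_force: [0.4, 0.2, -0.5]
tool_pos: [0.5264, 0.0375, 0.1614]
wrist_force: [-0.4, 0.6, -0.7]
```

```bash
python3 -m creep '{"fingers":[1,1],"slide":[[0,0,0.01],[0,0,0.015]],"delta_rot":[[0,0,0],[0,0,0]]}'| sed -n '2p;4p'
python3 -m creep '{"fingers":[1,1],"slide":[[0,0,0.01],[0,0,0.015]],"delta_rot":[[0,0,0],[0,0,0]]}'| sed -n '2p;4p'
python3 -m creep '{"fingers":[1,1],"slide":[[0,0,0.01],[0,0,0.015]],"delta_rot":[[0,0,0],[0,0,0]]}'| sed -n '2p;4p'
```

```text
tool_pos: [0.5264, 0.0374, 0.1599]
wrist_force: [0.4, -0.3, -0.6]
tool_pos: [0.5264, 0.0375, 0.1584]
wrist_force: [0.9, 0.2, 0.5]
tool_pos: [0.5263, 0.0374, 0.1572]
wrist_force: [-1.3, 0.4, 3.7]
```

```bash
python3 -m creep '{"fingers":[1,1],"slide":[[0,0,0.01],[0,0,0.01]],"delta_rot":[[0,0,0],[0,0,0]]}'| sed -n '2p;4p'
python3 -m creep '{"fingers":[1,1],"slide":[[0,0,0.01],[0,0,0.01]],"delta_rot":[[0,0,0],[0,0,0]]}'| sed -n '2p;4p'
```

```text
tool_pos: [0.5263, 0.0375, 0.1562]
wrist_force: [-3.4, -0.2, 4.5]
tool_pos: [0.5264, 0.0374, 0.1551]
wrist_force: [-2.7, 0.5, 4.7]
```

```bash
for i in 1; do python3 -m creep '{"fingers":[1,1],"slide":[[0,0,0.01],[0,0,0.015]],"delta_rot":[[0,0,0],[0,0,0]]}'| sed -n '2p;4p'; done
python3 -m creep '{"fingers":[1,1],"slide":[[0,0,0.01],[0,0,0.015]],"delta_rot":[[0,0,0],[0,0,0]]}'| sed -n '2p;4p'
python3 -m creep '{"fingers":[1,1],"slide":[[0,0,0.01],[0,0,0.015]],"delta_rot":[[0,0,0],[0,0,0]]}'| sed -n '2p;4p'
```

```text
tool_pos: [0.5261, 0.0375, 0.1532]
wrist_force: [-2.5, 0.4, 1.5]
tool_pos: [0.5259, 0.0375, 0.1514]
wrist_force: [-3.7, 0.5, 1.4]
tool_pos: [0.5261, 0.0375, 0.1505]
wrist_force: [-5.1, 0.3, 5.3]
```

```bash
python3 -m creep '{"fingers":[1,1],"slide":[[0.003,0,0.01],[0.003,0,0.01]],"delta_rot":[[0,0,0],[0,0,0]]}'| sed -n '2p;4p'
python3 -m creep '{"fingers":[1,1],"slide":[[0,0,0.01],[0,0,0.01]],"delta_rot":[[0,0,0],[0,0,0]]}'| sed -n '2p;4p'
python3 -m creep '{"fingers":[1,1],"slide":[[0,0,0.01],[0,0,0.01]],"delta_rot":[[0,0,0],[0,0,0]]}'| sed -n '2p;4p'
```

```text
tool_pos: [0.5261, 0.0374, 0.1497]
wrist_force: [-3.9, 0.7, 4.2]
tool_pos: [0.5261, 0.0374, 0.1486]
wrist_force: [-4.4, -0.3, 4.6]
tool_pos: [0.526, 0.0374, 0.1473]
wrist_force: [-2.9, -0.3, 1.6]
```

```bash
python3 -m creep '{"fingers":[1,1],"slide":[[0,0,0.01],[0,0,0.015]],"delta_rot":[[0,0,0],[0,0,0]]}'| sed -n '2p;4p'
python3 -m creep '{"fingers":[1,1],"slide":[[0,0,0.01],[0,0,0.015]],"delta_rot":[[0,0,0],[0,0,0]]}'| sed -n '2p;4p'
python3 -m creep '{"fingers":[1,1],"slide":[[0,0,0.01],[0,0,0.01]],"delta_rot":[[0,0,0],[0,0,0]]}'| sed -n '2p;4p'
```

```text
tool_pos: [0.526, 0.0374, 0.1457]
wrist_force: [-4.3, 0.6, 1.9]
tool_pos: [0.526, 0.0374, 0.1446]
wrist_force: [-5.6, 1.3, 4.9]
tool_pos: [0.526, 0.0374, 0.1436]
wrist_force: [-4.4, 0.2, 5.2]
```

```bash
python3 -m creep '{"fingers":[1,1],"slide":[[0,0,0.01],[0,0,0.015]],"delta_rot":[[0,0,0],[0,0,0]]}'| sed -n '2p;4p'
python3 -m creep '{"fingers":[1,1],"slide":[[0,0,0.01],[0,0,0.015]],"delta_rot":[[0,0,0],[0,0,0]]}'| sed -n '2p;4p'
python3 -m creep '{"fingers":[1,1],"slide":[[0,0,0.01],[0,0,0.015]],"delta_rot":[[0,0,0],[0,0,0]]}'| sed -n '2p;4p'
```

```text
tool_pos: [0.5261, 0.0374, 0.1426]
wrist_force: [-6.3, -0.0, 7.3]
tool_pos: [0.5259, 0.0374, 0.1405]
wrist_force: [-5.5, -0.5, 4.2]
tool_pos: [0.5259, 0.0374, 0.1388]
wrist_force: [-5.2, 0.0, 3.3]
```

```bash
python3 -m creep '{"fingers":[1,1],"slide":[[0,0,0.01],[0,0,0.01]],"delta_rot":[[0,0,0],[0,0,0]]}'| sed -n '2p;4p'
python3 -m creep '{"fingers":[1,1],"slide":[[0,0,0.01],[0,0,0.01]],"delta_rot":[[0,0,0],[0,0,0]]}'| sed -n '2p;4p'
```

```text
tool_pos: [0.5259, 0.0374, 0.1377]
wrist_force: [-3.9, 0.1, 1.2]
tool_pos: [0.5259, 0.0374, 0.1368]
wrist_force: [-4.1, 0.5, 2.1]
```

```bash
python3 -m creep '{"fingers":[1,1],"slide":[[0,0,0.01],[0,0,0.01]],"delta_rot":[[0,0,0],[0,0,0]]}'| sed -n '2p;4p'
python3 -m creep '{"fingers":[1,1],"slide":[[0,0,0.005],[0,0,0.01]],"delta_rot":[[0,0,0],[0,0,0]]}'
```

```text
tool_pos: [0.526, 0.0374, 0.1367]
wrist_force: [-7.2, 0.4, 8.9]
time_s: 36.95
tool_pos: [0.5261, 0.0374, 0.1365]
ee_rot: [-0.002, 0.006, 1.0, -0.002]
wrist_force: [-10.4, 1.5, 17.1]
gripper_width: 0.0078
grasp_force: 65.8
```

Seated: force rises at z≈0.1365. Turn in steps while watching forces.

```bash
python3 -m creep '{"fingers":[1,1,1],"slide":[[0.006,0,-0.005],[0.006,0,-0.005],[0.006,0,-0.005]],"delta_rot":[[0,0,0],[0,0,0],[0,0,0]]}' 90| sed -n '2p;4,6p'
python3 -m creep '{"fingers":[1,1,1,1,1],"slide":[[0,0,0],[0,0,0],[0,0,0],[0,0,0],[0,0,0]],"delta_rot":[[0,0,0.06],[0,0,0.12],[0,0,0.18],[0,0,0.24],[0,0,0.24]]}'| sed -n '2,4p'; python3 -c "
from workcell import sense;print(sense()['moment'])"
python3 -m creep '{"fingers":[1,1,1,1,1],"slide":[[0,0,0],[0,0,0],[0,0,0],[0,0,0],[0,0,0]],"delta_rot":[[0,0,0.06],[0,0,0.12],[0,0,0.18],[0,0,0.24],[0,0,0.24]]}'| sed -n '2,4p'; python3 -c "
from workcell import sense;print(sense()['moment'])"
```

```text
tool_pos: [0.526, 0.0374, 0.1367]
wrist_force: [-7.5, 0.4, 9.1]
gripper_width: 0.0077
grasp_force: 89.7
tool_pos: [0.5262, 0.0377, 0.1367]
ee_rot: [-0.001, 0.194, 0.981, -0.001]
wrist_force: [-6.0, 2.1, 9.4]
[ 0.39494161  1.11692865 -0.03219971]
tool_pos: [0.5264, 0.0376, 0.1367]
ee_rot: [-0.0, 0.375, 0.927, -0.002]
wrist_force: [-4.6, 1.7, 8.5]
[ 0.29988572  1.03367233 -0.00909826]
```

```bash
python3 -m creep '{"fingers":[1,1,1,1,1],"slide":[[0,0,0],[0,0,0],[0,0,0],[0,0,0],[0,0,0]],"delta_rot":[[0,0,0.06],[0,0,0.12],[0,0,0.18],[0,0,0.24],[0,0,0.24]]}'| sed -n '2,4p'; python3 -c "
from workcell import sense;print(sense()['moment'])"
python3 -m creep '{"fingers":[1,1,1,1,1],"slide":[[0,0,0],[0,0,0],[0,0,0],[0,0,0],[0,0,0]],"delta_rot":[[0,0,0.06],[0,0,0.12],[0,0,0.18],[0,0,0.24],[0,0,0.24]]}'| sed -n '2,4p'; python3 -c "
from workcell import sense;print(sense()['moment'])"
```

```text
tool_pos: [0.5265, 0.0374, 0.1367]
ee_rot: [0.0, 0.542, 0.841, -0.002]
wrist_force: [-4.3, 1.4, 7.9]
[0.28642577 0.98824407 0.06493207]
tool_pos: [0.5263, 0.0374, 0.1367]
ee_rot: [0.0, 0.69, 0.724, -0.002]
wrist_force: [-5.8, 1.2, 8.7]
[0.19806491 1.03528157 0.07169971]
```

```bash
python3 -m creep '{"fingers":[1,1,1],"slide":[[0,0,0],[0,0,0],[0,0,0]],"delta_rot":[[0,0,0.05],[0,0,0.1],[0,0,0.1]]}'| sed -n '2,4p'; python3 -c "
from workcell import sense;print(sense()['moment'])"
python3 -m creep '{"fingers":[1,1,1],"slide":[[0,0,0],[0,0,0],[0,0,0]],"delta_rot":[[0,0,0.04],[0,0,0.07],[0,0,0.07]]}'| sed -n '2,4p'; python3 -c "
from workcell import sense;print(sense()['moment'])"
```

```text
tool_pos: [0.5262, 0.0374, 0.1367]
ee_rot: [0.0, 0.744, 0.668, -0.002]
wrist_force: [-5.8, 1.7, 9.1]
[0.21329476 1.11364495 0.0866092 ]
tool_pos: [0.5263, 0.0374, 0.1367]
ee_rot: [0.001, 0.78, 0.626, -0.002]
wrist_force: [-5.8, 0.6, 9.6]
[0.21930681 1.12947388 0.02488389]
```

```bash
python3 -m creep '{"fingers":[1,1,1,1],"slide":[[0,0,0],[0,0,0],[0,0,0],[0,0,0]],"delta_rot":[[0,0,0.03],[0,0,0.06],[0,0,0.06],[0,0,0.06]]}'| sed -n '2,4p'
python3 - <<'E'
from h import *
M=[]
for i in range(4):
    d=cam('scene'); s=sense(); M.append(s['moment'][2])
print(np.round(M,3),s['q'].round(2))
t=cam('top')
cv2.imwrite('pics/end.png',np.hstack([crop(t['image'],240,165,120,150),crop(d['image'],270,195,120,90)]))
E
```

```text
tool_pos: [0.5263, 0.0375, 0.1367]
ee_rot: [0.001, 0.808, 0.589, -0.002]
wrist_force: [-5.5, 1.8, 8.6]
[0.045 0.011 0.069 0.114] [-0.15  0.2   1.81 -0.    1.13  0.16]
```

View pics/end.png

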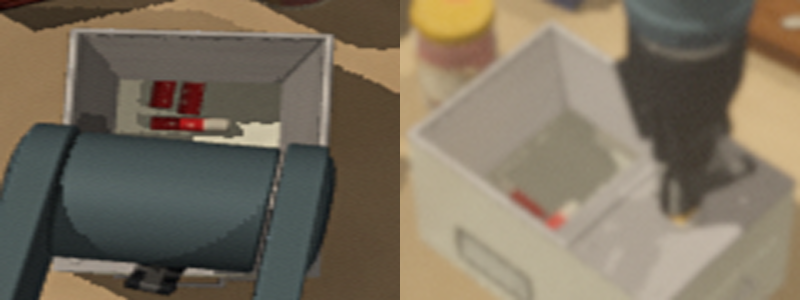

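The shutter is open: the grey-green bin floor shows through the throat, with batteries at top crop (163,95), (192,97) and (190,125). I'll check their heights by triangulation and confirm the stop by torque.

```bash
python3 -m creep '{"fingers":[1,1,1,1],"slide":[[0,0,0],[0,0,0],[0,0,0],[0,0,0]],"delta_rot":[[0,0,0.02],[0,0,0.04],[0,0,0.04],[0,0,0.04]]}'| sed -n '1,6p'
python3 - <<'E'
from h import *
M=[]
for i in range(6):
    d=cam('scene'); s=sense(); M.append(s['moment'][2])
print(np.mean(M).round(3),s['grasp_force'],s['wrist_force'])
for n in ('top','scene'):
    D=cam(n); im=D['image'].astype(int); b,g,r=im[...,0],im[...,1],im[...,2]
    m=((r>70)&(r>2.2*g)&(r>2.2*b)).astype('uint8')
    if n=='top': m[:180]=0;m[260:]=0;m[:,:262]=0;m[:,340:]=0
    else: m[:215]=0;m[300:]=0;m[:,:275]=0;m[:,385:]=0
    N,L,S,C=cv2.connectedComponentsWithStats(m)
    for i in range(1,N):
        if S[i,4]>5: print(n,S[i],C[i].round(1),'at z=.02',atz(D,*C[i],.02)[:2].round(3),'z=.065',atz(D,*C[i],.065)[:2].round(3),'z=.085',atz(D,*C[i],.085)[:2].round(3))
    for x in cut_out('battery_a',n)[:4]: print(n,x['conf'],np.round(x['box']))
E
```

```text
time_s: 41.82
tool_pos: [0.5263, 0.0375, 0.1367]
ee_rot: [0.001, 0.826, 0.563, -0.002]
wrist_force: [-6.7, 1.4, 8.7]
gripper_width: 0.0078
grasp_force: 89.6
0.14 89.58455443382263 [-5.47592122  1.76431171  8.55094986]
top [286 206   7  13  62] [289.1 211.7] at z=.02 [0.669 0.055] z=.065 [0.662 0.053] z=.085 [0.658 0.053]
top [295 207   6  15  75] [297.6 213.8] at z=.02 [0.664 0.037] z=.065 [0.657 0.036] z=.085 [0.654 0.036]
top [285 224  16   7  84] [293.3 226.8] at z=.02 [0.637 0.046] z=.065 [0.631 0.045] z=.085 [0.629 0.045]
top 0.69 [256. 180. 344. 310.]
top 0.59 [286. 225. 309. 235.]
top 0.55 [292. 205. 300. 223.]
top 0.42 [285. 207. 290. 220.]
scene 0.43 [299. 249. 317. 260.]
```

Run:
```python
from h import *
T=cam('top');S=cam('scene')
for z in (.01,.02,.04,.06,.08):
    print(z,'top mid',atz(T,297.5,229,z)[:2].round(3),'ends',[atz(T,u,228,z)[:2].round(3).tolist() for u in (285.5,309)],'scene mid',atz(S,308,254.5,z)[:2].round(3),'ends->scene',[proj(S,atz(T,u,228,z)).round(0).tolist() for u in (285.5,309)])
im=S['image']
h=cv2.cvtColor(im,cv2.COLOR_BGR2HSV).astype(int); m=((h[...,0]<8)|(h[...,0]>172))&(h[...,1]>110); m[:225]=0;m[290:]=0;m[:,:280]=0;m[:,370:]=0
N,L,St,C=cv2.connectedComponentsWithStats(m.astype('uint8'))
for i in range(1,N):
    if St[i,4]>4: print(St[i],C[i].round(1))
```

```text
0.01 top mid [0.634 0.038] ends [[0.636, 0.063], [0.636, 0.014]] scene mid [0.672 0.027] ends->scene [[310.0, 270.0], [322.0, 258.0]]
0.02 top mid [0.633 0.038] ends [[0.635, 0.062], [0.635, 0.014]] scene mid [0.667 0.033] ends->scene [[310.0, 268.0], [323.0, 256.0]]
0.04 top mid [0.63  0.037] ends [[0.632, 0.062], [0.632, 0.014]] scene mid [0.656 0.045] ends->scene [[311.0, 263.0], [324.0, 252.0]]
0.06 top mid [0.627 0.037] ends [[0.63, 0.061], [0.629, 0.014]] scene mid [0.645 0.057] ends->scene [[312.0, 259.0], [324.0, 247.0]]
0.08 top mid [0.625 0.037] ends [[0.627, 0.06], [0.627, 0.014]] scene mid [0.634 0.069] ends->scene [[313.0, 254.0], [325.0, 242.0]]
[304 253   9   7  23] [308.1 255.8]
[314 260   5   3  13] [316.  260.8]
```

```bash
python3 -c "
from workcell import *
print(sense()['moment'],sense()['grasp_force']); print(close_job())"
```

```text
[0.33282797 1.12194998 0.1873463 ] 89.5845901966095
the job is handed in; nothing more can be done
None
```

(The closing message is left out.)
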